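Take the test gauge off the air outlet's quick coupling and park it

ROBOT

A 7-joint arm with a two-finger parallel gripper is mounted at the origin on a cart in front of the work surface, level with it; the furniture and walls round the work are solid. World frame = base frame: x ahead of the robot, y to its left, z up, the work surface at z = 0. Lengths are in m, angles in rad, forces in N, time in s.
With the tool pointing down it reaches from about 0.4 to 0.875 m from the base axis. Payload 6.5 kg.
Tool frame: the origin (TCP) lies on the centre line of the jaws, within the pads' length; the fingertips stand 25 mm ahead of it and the grasp point (between the pads) lies 6 mm ahead of it; z points along the fingers, y is the line along which they close (so a half turn about z gives the same grasp; the last joint's range is limited). The gripper opens to 85 mm and grips with 20 to 120 N. Pads are 22 mm wide; open, the fingers measure 114 mm over their backs; the gripper's body (76 mm by 85 mm) begins 54 mm behind the grasp point. The pads swing forward as they close: fully open they stand 13 mm farther back than shut.
Start: joints at [1.223, 0.536, -0.004, 1.538, 0.003, 1.067, -0.071], TCP at [0.181, -0.624, 0.256] pointing down, gripper open.
Joint ranges: [-2.7, 2.7], [-0.37, 2.16], [-1.27, 1.26], [0.24, 2.4], [-1.31, 4.45], [0.19, 1.91], [-2.76, 2.76]. Speed limits (rad/s): [2.39, 2.39, 3.14, 3.14, 3.14, 3.14, 3.14].

INTERFACE

Orientations are given as a 3x3 rotation matrix whose columns are the frame's x, y, z axes.
In Python, from cell import telemetry, viewer, env gives the robot as it stands. The module is installed in compiled form; this text tells all that it offers.
- The arm moves only by the shell command python3 -m pendant 'ROWS' [FORCE]. ROWS is JSON, a list that holds one entry, the list of rows, each a list of 7 numbers: the shift along the tool's x, y, z in cm, then the turn, a rotation vector about the tool's x, y, z in degrees, then the opening, from -1 (shut) to 1 (fully open). In form: [[[tx, ty, tz, wx, wy, wz, claw], ...]]. A call has 1 to 8 rows; each row shifts and turns the commanded pose from where the row before left it, along the tool's axes as they then stand; what a row does not reach is not made up. A row lasts 1/12 s, in which the tool goes at most 41.7 mm and 7.16 degrees, less where a joint would pass 70% of its speed; a pose out of reach is approached as far as the arm can. A call is refused whole if a number of a shift passes 4.17 or a number of a turn 7.16, either way. A call with a gripper value outside its range is refused whole. The fingers move at their own pace and stop on an object; FORCE is the grip in N (left out, the last holds). Time passes only in rows, so rows that do not move let the fingers close. It gives the time, the measured TCP pose, the force, the opening and the grip force at its end, in the units of the state.
- telemetry.read_state(): the state, without advancing time (a new reading comes with each control period).
- viewer.get_image(name): name is "scene" or "side" or "wrist"; returns a dict with "image" (420x560x3 uint8, red, green, blue), "fov_y" (degrees; the focal length in pixels is half the picture's height over the tangent of half this angle, whatever the lens; pixels are square), "cx", "cy" (the principal point, pixels), "extrinsics" (4x4, takes a point from world to camera coordinates). Camera axes: x right, y down, z forward; pixel columns grow to the right and rows downward; lengths in m; the calibration is good to about 2 mm. A picture is of the moment at which its call begins. There is no depth.
- env.finish_job(): hands the job in; it is judged then, once.
The state is a dict: "t": time; "joint_pos": joint angles; "joint_velocities": joint speeds; "tau": joint torques, N m; "position": TCP position; "tcp_rot": TCP orientation; "wrist_force": force on the tool from outside, world axes, zero at the start; "torque": the same for the moment, N m; "gripper_width": finger opening in m; "grasp_force": force on a finger pad.
Only numpy, scipy, OpenCV 4.12 (cv2) and the standard library are available. Lean on these libraries where they do the work, as an engineer would, in place of code of your own. Each camera call takes 0.05 s, during which the arm holds its last target. There are 200 camera calls.

TASK

The pressure check is finished and the air is shut off. Draw back the sprung sleeve of the air outlet's quick coupling until the test gauge pops loose, pull the gauge straight out so that the sleeve snaps forward again, then push the gauge's nipple fully home into the swivelling parking socket, whichever way that points, and let go. Use no more than a firm hand push, force nothing, and leave the other things on the table where they are.

Things in the scene. Friction and masses are not known exactly. Their poses are not given: they have to be found in the camera images.
- outlet: Fixed air outlet: 62 mm round steel foot, pipe with brass shut-off valve, brass elbow and, level out of its front, a steel quick coupling with knurled sleeve. Origin under the foot's centre at worktop height; -x points out of the coupling's mouth along its axis, which lies 95 mm above the origin; z up. Highest point 112 mm. May stand left or right; place and yaw vary.
- outlet_mouth (a point): Centre of the coupling's mouth, on its axis, 78 mm in front (-x) of the outlet's origin and 95 mm up; x, y, z axes as the outlet's. Bore 21 mm wide. The gauge's origin lies about 3 mm in front of it while locked and 10 to 11 mm when popped loose.
- sleeve (a joint): Sleeve travel in m: 0 forward (may read -0.0003), + drawn back to the elbow (outlet's +x), stop ring at 0.008. Spring 6 N at first, 12 N at the stop. At 0.006 to 0.0075 the balls free the gauge and a valve stem pops it out 8 mm; the balls then ride on the nipple and keep the let-go sleeve back at 0.0035 to 0.006. Drawing the gauge 10 to 15 mm further out (about 6 N) lets the sleeve snap to 0.
- sleeve_grip (a point): On the coupling axis in the middle of the sleeve's grip; moves with the sleeve; 57 mm in front of the outlet's origin when forward. Sleeve: knurled steel ring 34 mm in diameter, from 17 mm in front of this point to 21 mm behind it; its rearmost 5 mm are a raised rim 39 mm in diameter that fingers can push on.
- gauge: Loose plug-in test gauge, about 130 g, level in the coupling. Origin on its axis in the seating face of the flange; +x along the nipple, -x to the dial, z up. Brass nipple 20 mm thick to +36 mm, bevelled nose, 14 mm groove at +16 to +24; flange 29 mm wide, 0 to -4; hexagon -4 to -26; dark dial case 46 mm in diameter, -26 to -51 mm.
- gauge_hex (a point): Middle of the gauge's brass hexagon, on the axis at -15 mm, where to hold it: two upright flats 27 mm apart facing the gauge's +y and -y, 22 mm long.
- park: Fixed foot of the parking socket: 62 mm round steel foot and pipe. On it swivels an aluminium head with a smooth round collar, 37 mm in diameter, level, reaching forward; no valve, no sleeve. Origin under the foot's centre at worktop height; -x is its front, z up. Highest point 124 mm, at the post. Left or right, with its own place and yaw.
- sample_case: Bystander: flat clear-blue compartment case 94 x 118 x 31 mm on the worktop; origin under its centre.
- syringe: Bystander: plastic syringe 126 mm long lying on the worktop; origin under its centre.
- tape_2: Bystander: roll of brown tape 100 mm in diameter, 25 mm high, lying flat; origin under its centre.
- clip_3: Bystander: small black binder clip, 25 mm, on the worktop; origin under its centre.
- park_post (a point): On the post's upright swivel axis at the height of the collar's axis, 95 mm up. The collar reaches from 19 to 66 mm (mouth) from here, up to 0.3 rad (20 mm at the mouth) left or right of the foot's -x: this heading is not measured; see or feel it, e.g. by closing the fingers on the collar. It stays where it is turned, which takes 18 N sideways at the mouth, more nearer the post.
- gauge_nose (a point): Tip of the gauge's nipple, on the axis at +36 mm. The collar's bore is 21 mm wide and 40 mm deep, its mouth countersunk to 27 mm. Spring balls resist with 4 to 9 N when the flange is 22 to 10 mm off the mouth and pull the nipple in over the last 2 mm. Fully home, the flange touches the mouth: gauge origin 66 mm, this nose 30 mm from park_post.

How it is judged:
On the way, in this order (a step that is already met when the one before it is completed fails the run):
1. the sleeve is drawn back and the gauge has popped loose, still in the coupling (value of joint sleeve above 0.003 m and x of gauge in the frame of outlet_mouth between -0.016 and -0.008 m), for 0.2 s.
2. the gauge is out of the coupling and the sleeve has snapped forward (value of joint sleeve below 0.001 m and x of gauge in the frame of outlet_mouth below -0.037 m), for 0.2 s.
At the end, for the whole second after the job is handed in: The gauge sits fully home in the parking collar, whichever way that points (flange within 2.5 mm of the mouth: gauge 62 to 68.5 mm and its nose under 32.5 mm from park_post), at rest and released, and the coupling's sleeve is forward (within 1 mm) (value of joint sleeve below 0.001 m and distance between gauge and park_post between 0.062 and 0.0685 m and distance between gauge_nose and park_post below 0.0325 m and linear speed of gauge below 0.01 m/s); the robot touches nothing.
It fails at once if the sleeve is forced against its stop ring (about 35 N) until that gives by 0.7 mm (value of joint sleeve above 0.0087 m).
It fails at once if the gauge is wrenched in the coupling (contact forces between them adding up to over 75 N, about a 50 N pull) (contact force between gauge and outlet above 75 N).
It fails at once if the gauge is rammed into the parking socket (contact forces between them adding up to over 80 N, about a 40 N push) (contact force between gauge and park above 80 N).
It fails at once if the gauge is dropped or knocked down (height (world z) of gauge below 0.06 m).
It fails at once if a bystander is shoved more than 20 mm (distance of any of sample_case, syringe, tape_2, clip_3 from where it was at the start of the episode above 0.02 m).
It also fails if it takes over 72 s, if anything falls off the work surface, if the arm or the gripper's body presses on something with over 40 N, if the wrist force passes 120 N, or if a joint passes its speed limit or range.

## Working session

There is one attempt and no reset: what is moved stays moved. The work goes in short steps, Python scripts to look and compute and a shell command to move; the robot and the scene stay as the last step left them, time stands still between calls to the robot, and variables do not carry over. Pictures are saved under pics/ and viewed, at most 13 in all, crops included, and the job is handed in when it is done.

```bash
mkdir -p pics
cat > h.py <<'E'
import numpy as np, cv2, json
from cell import telemetry, viewer, env
def snap(cam,fn):
    d=viewer.get_image(cam); im=d["image"]
    cv2.imwrite(f"pics/{fn}.png",cv2.cvtColor(im,cv2.COLOR_RGB2BGR))
    json.dump({k:np.array(d[k]).tolist() for k in("fov_y","cx","cy","extrinsics")},open(f"pics/{fn}.json","w"))
    return d
def cal(fn): return json.load(open(f"pics/{fn}.json"))
def ray(fn,u,v):
    d=cal(fn);f=210/np.tan(np.radians(d["fov_y"])/2);E=np.array(d["extrinsics"])
    r=np.array([(u-d["cx"])/f,(v-d["cy"])/f,1]);R=E[:3,:3]
    return -R.T@E[:3,3],R.T@r
def onz(fn,u,v,z):
    o,r=ray(fn,u,v);return o+r*(z-o[2])/r[2]
def tri(*obs):
    A=np.zeros((3,3));b=np.zeros(3)
    for fn,u,v in obs:
        o,r=ray(fn,u,v);r=r/np.linalg.norm(r);P=np.eye(3)-np.outer(r,r);A+=P;b+=P@o
    return np.linalg.solve(A,b)
def proj(fn,p):
    d=cal(fn);f=210/np.tan(np.radians(d["fov_y"])/2);E=np.array(d["extrinsics"])
    c=E[:3,:3]@np.array(p)+E[:3,3];return f*c[0]/c[2]+d["cx"],f*c[1]/c[2]+d["cy"]
def crop(fn,x,y,w,h,s):
    im=cv2.imread(f"pics/{fn}.png")[y:y+h,x:x+w];cv2.imwrite(f"pics/{fn}_c.png",cv2.resize(im,None,fx=s,fy=s,interpolation=cv2.INTER_CUBIC))
E
python3 - <<'E'
from h import *
ims=[]
for c in("scene","side"):
    d=snap(c,c+"0");E=np.array(d["extrinsics"]);print(c,d["fov_y"],d["cx"],d["cy"],-E[:3,:3].T@E[:3,3],E[2,:3])
    ims.append(cv2.imread(f"pics/{c}0.png"))
s=telemetry.read_state();print(s["t"],s["position"],s["tcp_rot"],s["gripper_width"])
E
```

```text
scene 52.929384718812045 275.02824020181276 212.3895140919768 [0.02799328 0.26842727 0.69499721] [ 0.58382404 -0.35030586 -0.73241743]
side 42.44364348311258 285.16656315634793 206.015480464368 [0.07195877 0.83783414 0.81593702] [ 0.36582355 -0.7264899  -0.58170917]
0.1 [ 0.18059844 -0.62385477  0.25548606] [[ 9.60538343e-01  2.78147086e-01 -5.38550357e-04]
 [ 2.78147590e-01 -9.60537176e-01  1.50084610e-03]
 [-9.98416695e-05 -1.59141671e-03 -9.99998729e-01]] 0.08569663929848653
```

View pics/scene0.png

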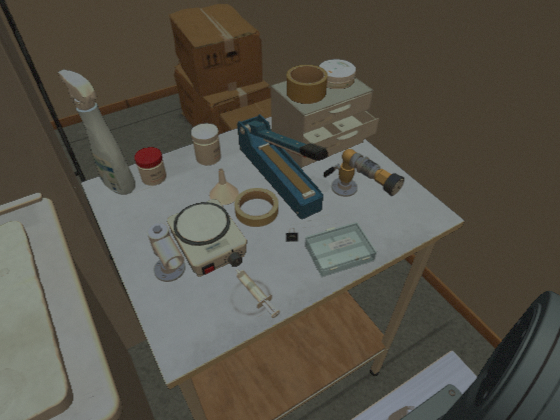

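View pics/side0.png

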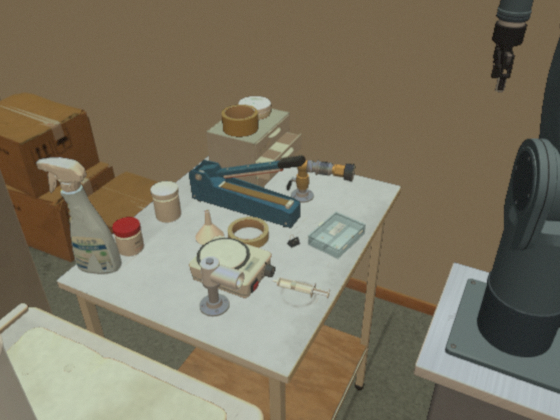

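The outlet is at the far right (scene ~(345,185), gauge dial at (394,184)). The park is at the left (scene ~(168,265)). Next I'll enlarge both.

Run:
```python
from h import *
def c(fn,x,y,w,h):
    im=cv2.imread(f"pics/{fn}.png")[y:y+h,x:x+w];return cv2.resize(im,(400,300),interpolation=cv2.INTER_CUBIC)
a=np.hstack([c("scene0",315,135,100,75),c("side0",275,140,100,75)])
b=np.hstack([c("scene0",130,212,100,75),c("side0",180,245,100,75)])
cv2.imwrite("pics/m0.png",np.vstack([a,b]))
```

```text
(no output)
```

View pics/m0.png

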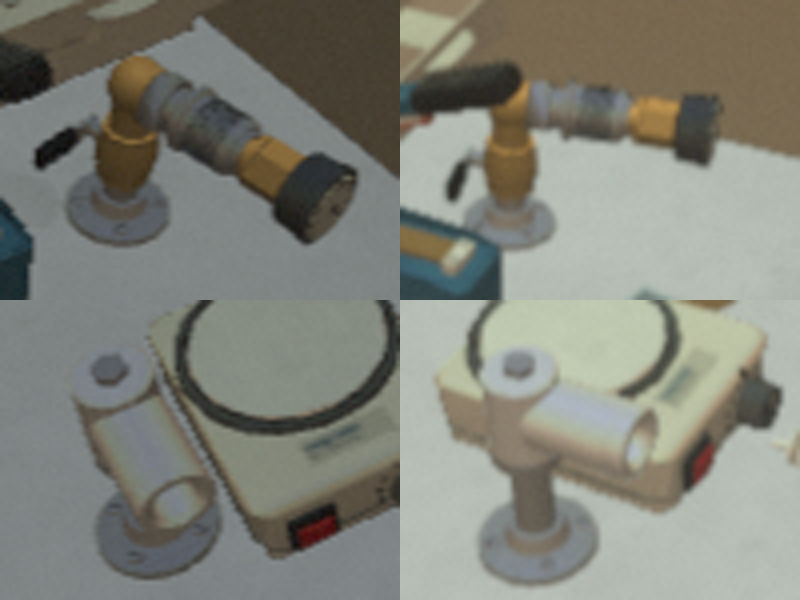

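Top row: outlet with sleeve at (368,167) scene / (323,167) side, hex at (381,176) / (339,170), dial face at (397,187) / (354,173). Bottom row: park collar mouth at (174.5,262.5) / (240,281), bolt at (157,229) / (209.5,260.5).

Run:
```python
from h import *
np.set_printoptions(precision=4,suppress=True)
P=dict(ofoot=((344.5,187.5),(302.25,195.5)),sleeve=((368,167.5),(323,167.5)),hex=((381.25,176.25),(338.75,170.25)),dial=((397.5,187),(353.8,173)),
bolt=((157.25,229),(209.5,260.5)),mouth=((174.5,262.5),(240,281.25)),pfoot=((169.75,269.5),(214.5,306)))
Z=dict(ofoot=.004,sleeve=.095,hex=.095,dial=.095,bolt=.122,mouth=.095,pfoot=.004)
for k,(a,b) in P.items():
    print(k,tri(("scene0",*a),("side0",*b)),onz("scene0",*a,Z[k]),onz("side0",*b,Z[k]))
for n,uv,z in(("clip",(292,237),.01),("tape",(257,207),.025),("case",(340,249),.02),("press",(323,152),.1),("presshandle",(310,210),.05),("hotplate",(245,240),.06)): print(n,onz("scene0",*uv,z))
```

```text
ofoot [ 0.5685 -0.2497 -0.0036] [ 0.563  -0.2443  0.004 ] [ 0.5635 -0.2392  0.004 ]
sleeve [ 0.516  -0.2584  0.094 ] [ 0.5162 -0.2582  0.095 ] [ 0.5146 -0.2559  0.095 ]
hex [ 0.4743 -0.2589  0.0987] [ 0.48   -0.2642  0.095 ] [ 0.4737 -0.2614  0.095 ]
dial [ 0.4383 -0.2732  0.0914] [ 0.4376 -0.2711  0.095 ] [ 0.435 -0.266  0.095]
bolt [0.5605 0.1956 0.1195] [0.5586 0.1959 0.122 ] [0.5583 0.1982 0.122 ]
mouth [0.4954 0.1937 0.0914] [0.4943 0.1938 0.095 ] [0.4918 0.1979 0.095 ]
pfoot [ 0.5604  0.1961 -0.0053] [0.5538 0.197  0.004 ] [0.5545 0.2036 0.004 ]
clip [ 0.4951 -0.0534  0.01  ]
tape [ 0.5963 -0.0264  0.025 ]
case [ 0.4117 -0.1149  0.02  ]
press [ 0.6044 -0.2018  0.1   ]
presshandle [ 0.5102 -0.1065  0.05  ]
hotplate [0.5015 0.0522 0.06  ]
```

```bash
R='[2.8,-1.72,0,0,0,0,1]'; python3 -m pendant '[[[2.8,-1.72,0,0,0,0,1],[2.8,-1.72,0,0,0,0,1],[2.8,-1.72,0,0,0,0,1],[2.8,-1.72,0,0,0,0,1],[2.8,-1.72,0,0,0,0,1],[2.8,-1.72,0,0,0,0,1],[2.8,-1.72,0,0,0,0,1],[2.8,-1.72,0,0,0,0,1]]]' 40
python3 -m pendant '[[[2.8,-1.72,0,0,0,0,1],[2.8,-1.72,0,0,0,0,1],[2.8,-1.72,0,0,0,0,1],[2.8,-1.72,0,0,0,0,1],[2.8,-1.72,0,0,0,0,1],[2.8,-1.72,0,0,0,0,1],[2.0,-1,0,0,0,0,1],[0,0,0,0,0,5,1]]]'
python3 - <<'E'
from h import *
np.set_printoptions(precision=4,suppress=True)
print(tri(("scene0",325,153),("side0",303,160)))
d=snap("wrist","w1");E=np.array(d["extrinsics"]);print(d["fov_y"],-E[:3,:3].T@E[:3,3],E[2,:3])
s=telemetry.read_state();print(s["t"],s["position"],s["tcp_rot"])
im=cv2.imread("pics/w1.png");cv2.imwrite("pics/w1b.png",cv2.resize(im,(800,600)))
E
```

```text
t: 0.77
position: [0.3583, -0.4284, 0.256]
tcp_rot: [[0.961, 0.278, -0.0], [0.278, -0.961, 0.0], [-0.0, -0.0, -1.0]]
wrist_force: [0.5, -0.9, 0.5]
gripper_width: 0.0857
grasp_force: 0.0
t: 1.43
position: [0.5107, -0.263, 0.256]
tcp_rot: [[0.979, 0.202, 0.002], [0.202, -0.979, 0.003], [0.003, -0.003, -1.0]]
wrist_force: [0.9, 0.3, -1.4]
gripper_width: 0.0851
grasp_force: 0.0
[ 0.5176 -0.1367  0.182 ]
63.64490361657528 [ 0.5899 -0.2476  0.3739] [-0.3084 -0.061  -0.9493]
1.4833 [ 0.5087 -0.2656  0.2559] [[ 0.9817  0.1905  0.0004]
 [ 0.1905 -0.9817  0.0018]
 [ 0.0008 -0.0017 -1.    ]]
```

View pics/w1b.png

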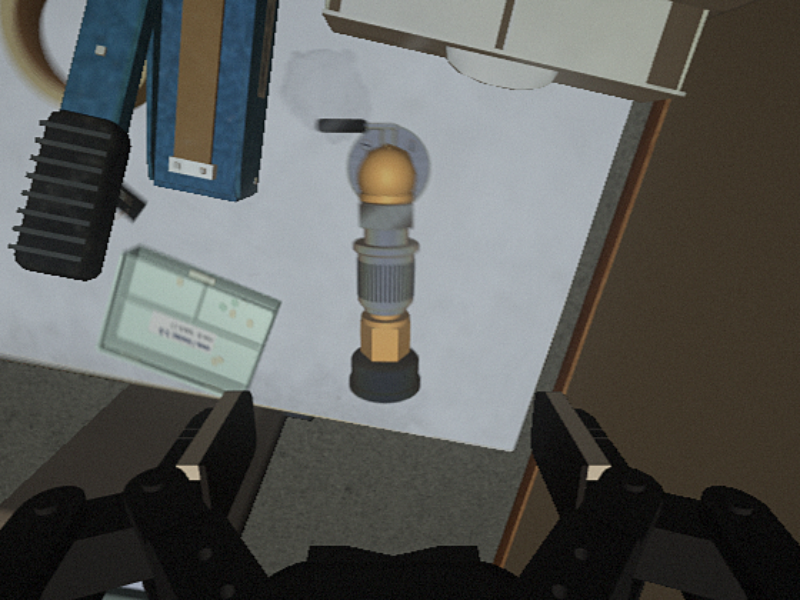

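Wrist view from overhead: the outlet axis runs almost straight down the picture. Rim centre (387,246), sleeve front edge (386,308), hex (386,339), dial front (385,398), in 800 px coordinates.

Run:
```python
from h import *
np.set_printoptions(precision=4,suppress=True)
k=.7
for n,u,v,z in(("rim",387,246,.1145),("sleevefront",386,308,.106),("hexm",386,339,.1095),("hexrear/dialback",385,352,.118),("dialfront",385,398,.095),("elbow",387,175,.112),("elbowaxis",387,175,.095),("hexL",362,339,.101),("hexR",410,339,.101),("dialL",350,375,.095),("dialR",420,375,.095),("rimL",354,246,.095),("rimR",419,246,.095)):
    print(n,onz("w1",u*k,v*k,z))
```

```text
rim [ 0.5343 -0.2551  0.1145]
sleevefront [ 0.496  -0.2621  0.106 ]
hexm [ 0.4781 -0.2658  0.1095]
hexrear/dialback [ 0.4736 -0.2662  0.118 ]
dialfront [ 0.431  -0.2744  0.095 ]
elbow [ 0.571  -0.2476  0.112 ]
elbowaxis [ 0.5698 -0.2476  0.095 ]
hexL [ 0.4716 -0.252   0.101 ]
hexR [ 0.4775 -0.2807  0.101 ]
dialL [ 0.4428 -0.2491  0.095 ]
dialR [ 0.4519 -0.2931  0.095 ]
rimL [ 0.5262 -0.2367  0.095 ]
rimR [ 0.5339 -0.2741  0.095 ]
```

```bash
python3 -m pendant '[[[0.92,-0.54,2.5,0,0,0,1],[0,0,3.5,0,0,0,1],[0,0,3.5,0,0,0,1],[0,0,3.5,0,0,0,1],[0,0,2.5,0,0,0,1],[0,0,0,0,0,0,1],[0,0,0,0,0,0,1]]]'
```

```text
t: 2.07
position: [0.5134, -0.262, 0.1005]
tcp_rot: [[0.981, 0.193, -0.003], [0.193, -0.981, 0.001], [-0.003, -0.001, -1.0]]
wrist_force: [0.4, -0.3, 1.6]
gripper_width: 0.0852
grasp_force: 0.0
```

```bash
python3 -m pendant '[[[0.37,-0.3,0,0,0,0,1],[0,0,0,0,0,0,1],[0,0,0,0,0,0,0],[0,0,0,0,0,0,-0.5],[0,0,0,0,0,0,-1],[0,0,0,0,0,0,-1],[0,0,0,0,0,0,-1],[0,0,0,0,0,0,-1]]]' 60
```

```text
t: 2.73
position: [0.5175, -0.2563, 0.102]
tcp_rot: [[0.981, 0.194, -0.001], [0.194, -0.981, 0.002], [-0.001, -0.002, -1.0]]
wrist_force: [-3.4, 5.5, 9.1]
gripper_width: 0.0328
grasp_force: 59.3
```

```bash
python3 -m pendant '[[[0.2,0,0,0,0,0,-1],[0.2,0,0,0,0,0,-1],[0.2,0,0,0,0,0,-1],[0,0,0,0,0,0,-1],[0,0,0,0,0,0,-1]]]'
```

```text
t: 3.15
position: [0.5224, -0.2553, 0.102]
tcp_rot: [[0.981, 0.194, -0.003], [0.194, -0.981, 0.002], [-0.003, -0.003, -1.0]]
wrist_force: [-7.3, 5.4, 12.7]
gripper_width: 0.0328
grasp_force: 59.7
```

```bash
python3 -m pendant '[[[0.1,0,0,0,0,0,-1],[0,0,0,0,0,0,-1],[0,0,0,0,0,0,-1]]]'; python3 -m pendant '[[[0.1,0,0,0,0,0,-1],[0,0,0,0,0,0,-1],[0,0,0,0,0,0,-1]]]'
python3 - <<'E'
from h import *
snap("scene","s2")
a=cv2.imread("pics/scene0.png")[135:210,315:415];b=cv2.imread("pics/s2.png")[135:210,315:415]
cv2.imwrite("pics/m2.png",np.hstack([cv2.resize(x,(400,300),interpolation=cv2.INTER_CUBIC) for x in(a,b)]))
E
```

```text
t: 3.4
position: [0.5229, -0.2552, 0.102]
tcp_rot: [[0.981, 0.194, -0.004], [0.194, -0.981, 0.002], [-0.004, -0.003, -1.0]]
wrist_force: [-8.2, 5.7, 14.0]
gripper_width: 0.0329
grasp_force: 59.8
t: 3.65
position: [0.5235, -0.2551, 0.102]
tcp_rot: [[0.981, 0.194, -0.005], [0.194, -0.981, 0.002], [-0.005, -0.003, -1.0]]
wrist_force: [-10.2, 5.1, 15.7]
gripper_width: 0.0329
grasp_force: 60.0
```

View pics/m2.png

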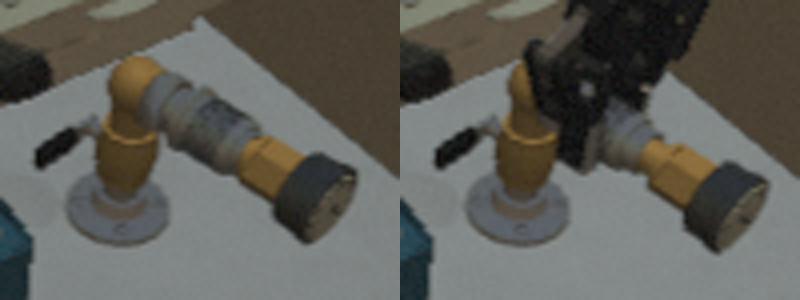

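Right panel, after drawing back: the dial has shifted outward from about (330,205) to (340,215) in the crop. I'll quantify that by template matching.

Run:
```python
from h import *
a=cv2.imread("pics/scene0.png");b=cv2.imread("pics/s2.png")
a=cv2.resize(a,None,fx=8,fy=8,interpolation=cv2.INTER_CUBIC);b=cv2.resize(b,None,fx=8,fy=8,interpolation=cv2.INTER_CUBIC)
x,y,w,h=376*8,170*8,32*8,28*8
r=cv2.matchTemplate(b[y-64:y+h+64,x-64:x+w+64],a[y:y+h,x:x+w],cv2.TM_CCOEFF_NORMED)
_,m,_,l=cv2.minMaxLoc(r);d=((l[0]-64)/8,(l[1]-64)/8);print(m,d)
u,v=381.25,176.25
print(onz("scene0",u+d[0],v+d[1],.095)-onz("scene0",u,v,.095))
```

```text
0.9897096157073975 (2.625, 2.125)
[-0.00792656 -0.00034137  0.        ]
```

Gauge moved 7.9 mm out, so it has popped loose. I'll let the sleeve go, lift, move over the hexagon and look again.

```bash
python3 -m pendant '[[[0,0,0,0,0,0,-1],[0,0,0,0,0,0,-1],[0,0,0,0,0,0,0],[0,0,0,0,0,0,1],[0,0,0,0,0,0,1],[0,0,0,0,0,0,1],[0,0,-3.5,0,0,0,1],[0,0,-3.5,0,0,0,1]]]'; python3 -m pendant '[[[-2.8,0,0,0,0,0,1],[-2.7,0,0,0,0,0,1],[0,0,0,0,0,0,1],[0,0,0,0,0,0,1]]]'
python3 - <<'E'
from h import *
d=snap("wrist","w3");s=telemetry.read_state();print(s["position"],s["wrist_force"])
im=cv2.imread("pics/w3.png");cv2.imwrite("pics/w3b.png",cv2.resize(im,(800,600),interpolation=cv2.INTER_CUBIC))
E
```

```text
t: 4.37
position: [0.5243, -0.2557, 0.1702]
tcp_rot: [[0.981, 0.194, -0.004], [0.194, -0.981, 0.002], [-0.004, -0.003, -1.0]]
wrist_force: [0.8, -1.0, 0.8]
gripper_width: 0.0852
grasp_force: 0.0
t: 4.7
position: [0.4706, -0.2679, 0.1715]
tcp_rot: [[0.982, 0.191, -0.0], [0.191, -0.982, -0.0], [-0.0, 0.0, -1.0]]
wrist_force: [0.9, -0.1, -0.2]
gripper_width: 0.0851
grasp_force: 0.0
[ 0.47186518 -0.26732672  0.17150056] [1.15868437 0.68821122 0.83013549]
```

View pics/w3b.png

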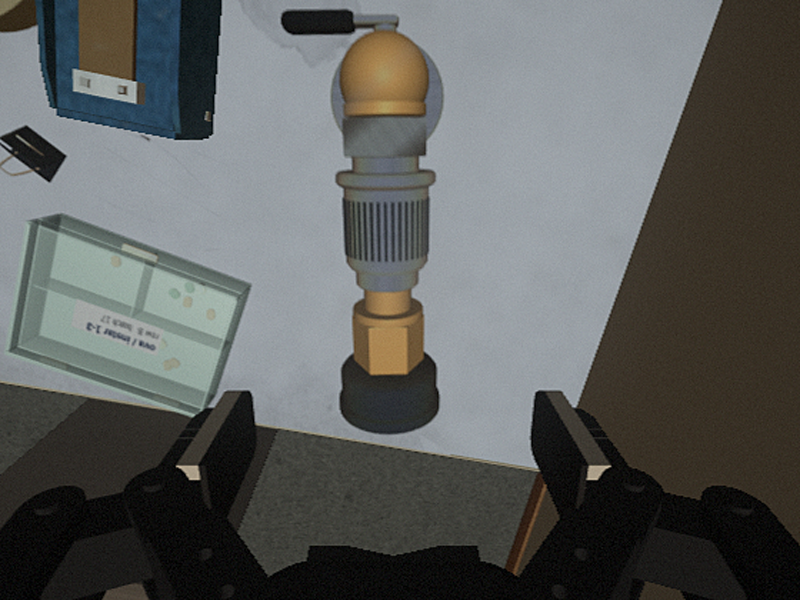

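View: hex spans u 354–422. Its dial-end edge is at v≈375, flange at v≈305–316, rim at v≈180, dial outline 340–438.

Run:
```python
from h import *
np.set_printoptions(precision=4,suppress=True)
k=.7;t=np.array([.4719,-.2673]);a=np.array([.982,.191]);n=np.array([.191,-.982])
for nm,u,v,z in(("rim",386,180,.1145),("sleevefr",387,262,.112),("flangefront",387,307,.1095),("hexrear_hi",388,375,.1106),("hexrear_lo",388,375,.1085),("dialfront",389,431,.118),("hexL",354,335,.097),("hexR",422,335,.097),("dialL",340,390,.095),("dialR",438,390,.095),("dialtop back",388,352,.118)):
    p=onz("w3",u*k,v*k,z)[:2];print(nm,p,"rel tool x,y",a@(p-t),n@(p-t))
```

```text
rim [ 0.5355 -0.2534] rel tool x,y 0.06511258113661537 -0.001546947663605871
sleevefr [ 0.5058 -0.2594] rel tool x,y 0.034764696438282575 -0.0013149456401527959
flangefront [ 0.4872 -0.2629] rel tool x,y 0.01587377636742256 -0.0014001536549000562
hexrear_hi [ 0.4585 -0.2688] rel tool x,y -0.013417574692386944 -0.0010661184364428547
hexrear_lo [ 0.4575 -0.269 ] rel tool x,y -0.014513371010861772 -0.0010877390878627799
dialfront [ 0.4372 -0.2734] rel tool x,y -0.03520102367505695 -0.0006402693114096838
hexL [ 0.4676 -0.2521] rel tool x,y -0.0013584195847987305 -0.015784982770100788
hexR [ 0.4732 -0.2808] rel tool x,y -0.0013410442465791308 0.013465428797757124
dialL [ 0.4389 -0.2503] rel tool x,y -0.029126168131168136 -0.022954152137177185
dialR [ 0.4474 -0.2938] rel tool x,y -0.029102099135994233 0.021370910263778055
dialtop back [ 0.4721 -0.2663] rel tool x,y 0.00037852368951256783 -0.0009661104613290711
```

```bash
python3 -m pendant '[[[-0.15,-0.1,3.5,0,0,0,1],[0,0,3.5,0,0,0,1],[0,0,0,0,0,0,1],[0,0,0,0,0,0,0],[0,0,0,0,0,0,-0.5],[0,0,0,0,0,0,-1],[0,0,0,0,0,0,-1],[0,0,0,0,0,0,-1]]]' 20
```

```text
t: 5.42
position: [0.4708, -0.2664, 0.1027]
tcp_rot: [[0.981, 0.194, 0.002], [0.194, -0.981, -0.0], [0.002, 0.001, -1.0]]
wrist_force: [-1.4, 1.2, 3.7]
gripper_width: 0.0271
grasp_force: 19.4
```

```bash
python3 -m pendant '[[[0,0,0,0,0,0,-1],[0,0,0,0,0,0,-1],[-0.3,0,0,0,0,0,-1],[-0.3,0,0,0,0,0,-1]]]' 60;  python3 -m pendant '[[[-0.5,0,0,0,0,0,-1],[-0.5,0,0,0,0,0,-1],[-0.5,0,0,0,0,0,-1],[-0.7,0,0,0,0,0,-1],[-1,0,0,0,0,0,-1],[-1,0,0,0,0,0,-1],[-1.5,0,0,0,0,0,-1],[0,0,0,0,0,0,-1]]]' 60
python3 - <<'E'
from h import *
snap("scene","s4");snap("wrist","w4")
a=cv2.imread("pics/s4.png")[120:240,300:460];b=cv2.imread("pics/w4.png")
cv2.imwrite("pics/m4.png",np.hstack([cv2.resize(x,(400,300),interpolation=cv2.INTER_CUBIC) for x in(a,b)]))
E
```

```text
t: 5.75
position: [0.4681, -0.2666, 0.1028]
tcp_rot: [[0.981, 0.196, 0.008], [0.196, -0.981, -0.0], [0.008, 0.002, -1.0]]
wrist_force: [7.7, 4.0, -1.3]
gripper_width: 0.0261
grasp_force: 59.4
t: 6.42
position: [0.4035, -0.2797, 0.1007]
tcp_rot: [[0.982, 0.19, -0.005], [0.19, -0.982, 0.0], [-0.005, -0.001, -1.0]]
wrist_force: [-1.0, 0.2, -1.0]
gripper_width: 0.0261
grasp_force: 59.5
```

View pics/m4.png

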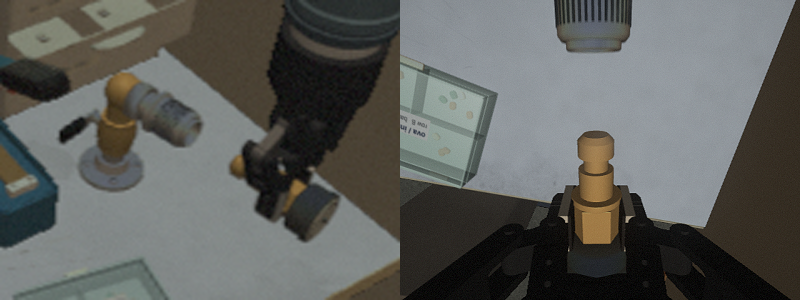

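The gauge is out (right panel: nipple free, sleeve forward). Next: lift and carry it towards the park.

```bash
python3 -m pendant '[[[0,0,-3,0,0,0,-1],[0,0,-4,0,0,0,-1],[0,0,-4,0,0,0,-1],[0,0,-4,0,0,0,-1],[0.9,-3.3,0,0,0,0,-1],[0.9,-3.3,0,0,0,0,-1],[0.9,-3.3,0,0,0,0,-1],[0.9,-3.3,0,0,0,0,-1]]]' 60;  python3 -m pendant '[[[0.9,-3.3,0,0,0,0,-1],[0.9,-3.3,0,0,0,0,-1],[0.9,-3.3,0,0,0,0,-1],[0.9,-3.3,0,0,0,0,-1],[0.9,-3.3,0,0,0,0,-1],[0.9,-3.3,0,0,0,0,-1],[0.9,-3.3,0,0,0,0,-1],[0.9,-3.3,0,0,0,0,-1]]]'; python3 -m pendant '[[[0.9,-3.3,0,0,0,0,-1],[0.9,-3.3,0,0,0,0,-1],[0,0,0,0,0,4.9,-1],[0,0,0,0,0,4.9,-1],[0,0,0,0,0,0,-1]]]'
```

```text
t: 7.18
position: [0.4184, -0.1405, 0.2518]
tcp_rot: [[0.981, 0.193, 0.001], [0.193, -0.981, -0.0], [0.001, 0.001, -1.0]]
wrist_force: [0.3, 0.9, -0.3]
gripper_width: 0.0261
grasp_force: 59.6
t: 7.85
position: [0.4377, 0.1329, 0.2516]
tcp_rot: [[0.981, 0.194, 0.001], [0.194, -0.981, 0.0], [0.001, -0.0, -1.0]]
wrist_force: [1.0, 0.1, -1.0]
gripper_width: 0.026
grasp_force: 59.6
t: 8.27
position: [0.4424, 0.2002, 0.2512]
tcp_rot: [[1.0, 0.023, -0.0], [0.023, -1.0, 0.0], [-0.0, -0.0, -1.0]]
wrist_force: [0.5, -0.1, -1.5]
gripper_width: 0.0265
grasp_force: 59.6
```

```bash
python3 -m pendant '[[[-1.2,0.4,0,0,0,0,-1],[0,0,0,0,0,0,-1],[0,0,0,0,0,0,-1]]]'
python3 - <<'E'
from h import *
d=snap("wrist","w5");s=telemetry.read_state();print(s["position"],s["tcp_rot"])
im=cv2.imread("pics/w5.png");cv2.imwrite("pics/w5b.png",cv2.resize(im,(800,600),interpolation=cv2.INTER_CUBIC))
E
```

```text
t: 8.52
position: [0.4306, 0.1945, 0.2513]
tcp_rot: [[1.0, 0.025, 0.0], [0.025, -1.0, -0.0], [0.0, 0.0, -1.0]]
wrist_force: [-0.2, -0.7, -0.7]
gripper_width: 0.0262
grasp_force: 59.6
[0.43101664 0.19458781 0.25146216] [[ 9.99700788e-01  2.44520647e-02  6.56380922e-04]
 [ 2.44519651e-02 -9.99700993e-01  1.59229660e-04]
 [ 6.60078154e-04 -1.43132213e-04 -9.99999772e-01]]
```

View pics/w5b.png

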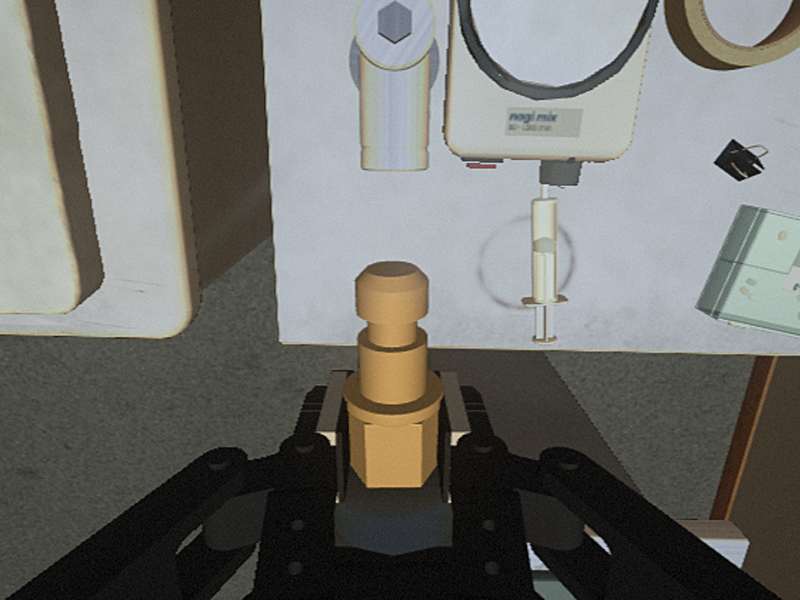

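View: collar edges u 361–428 at the mouth (v≈169), post bolt (395,22). Gauge nose centre (392,270), flange (393,400).

Run:
```python
from h import *
np.set_printoptions(precision=4,suppress=True)
k=.7
for nm,u,v,z in(("mouthL",361,160,.095),("mouthR",429,160,.095),("mouthTop",394.5,170,.1135),("mouthmid",394.5,170,.105),("baseL",360,75,.095),("baseR",430,75,.095),("bolt",395,22,.124),("headL",357,25,.12),("headR",433,25,.12),
 ("noseL",355,293,.247),("noseR",429,293,.247),("flL",343,395,.247),("flR",443,395,.247),("nosetip",392,262,.253),("fltop",393,373,.2615),("hexrear",400,488,.261)):
    print(nm,onz("w5",u*k,v*k,z))
print(cal("w5")["extrinsics"])
```

```text
mouthL [0.4992 0.2129 0.095 ]
mouthR [0.5001 0.1758 0.095 ]
mouthTop [0.4955 0.1946 0.1135]
mouthmid [0.495  0.1946 0.105 ]
baseL [0.5415 0.2136 0.095 ]
baseR [0.5425 0.1774 0.095 ]
bolt [0.5605 0.1962 0.124 ]
headL [0.5597 0.2135 0.12  ]
headR [0.5605 0.1788 0.12  ]
noseL [0.4722 0.205  0.247 ]
noseR [0.4726 0.1853 0.247 ]
flL [0.4415 0.2084 0.247 ]
flR [0.4422 0.1798 0.247 ]
nosetip [0.4824 0.1954 0.253 ]
fltop [0.4563 0.1945 0.2615]
hexrear [0.4214 0.1917 0.261 ]
[[0.02534630979103431, -0.9996787101634519, 0.00020254855186212846, 0.18284642695569503], [-0.9482486247162183, -0.02397817598503604, 0.316622160943028, 0.3731046290152271], [-0.3165155767158687, -0.008217269763710225, -0.9485517203473162, 0.5135897586478215], [0.0, 0.0, 0.0, 1.0]]
```

Collar axis: yaw ≈0.027, mouth (0.4955, 0.1944); the tool yaw of 0.0245 already matches. Descend to a pose in front of the mouth.

```bash
python3 -m pendant '[[[-0.1,0.16,3,0,0,0,-1],[0,0,4,0,0,0,-1],[0,0,4,0,0,0,-1],[0,0,3.0,0,0,0,-1],[0,0,0.87,0,0,0,-1],[0,0,0,0,0,0,-1],[0,0,0,0,0,0,-1],[0,0,0,0,0,0,-1]]]'
python3 - <<'E'
from h import *
d=snap("wrist","w6");s=telemetry.read_state();print(s["position"],s["tcp_rot"][:2])
im=cv2.imread("pics/w6.png");snap("side","sd6");b=cv2.imread("pics/sd6.png")[235:325,180:300]
cv2.imwrite("pics/w6b.png",np.vstack([cv2.resize(im[:210,140:420],(800,600)),])[:600])
cv2.imwrite("pics/m6.png",np.hstack([cv2.resize(im[30:300,150:420],(400,400),interpolation=cv2.INTER_CUBIC),cv2.resize(b,(400,300),interpolation=cv2.INTER_CUBIC)[:400].repeat(1,0) if 0 else cv2.copyMakeBorder(cv2.resize(b,(400,300),interpolation=cv2.INTER_CUBIC),0,100,0,0,cv2.BORDER_CONSTANT)]))
E
```

```text
t: 9.23
position: [0.4312, 0.1939, 0.1044]
tcp_rot: [[1.0, 0.023, 0.003], [0.023, -1.0, 0.002], [0.003, -0.001, -1.0]]
wrist_force: [0.1, -0.7, -1.2]
gripper_width: 0.0264
grasp_force: 59.5
[0.43124881 0.19376951 0.10447598] [[ 0.99972125  0.02334784  0.00350772]
 [ 0.02334244 -0.99972629  0.00157127]]
```

View pics/m6.png

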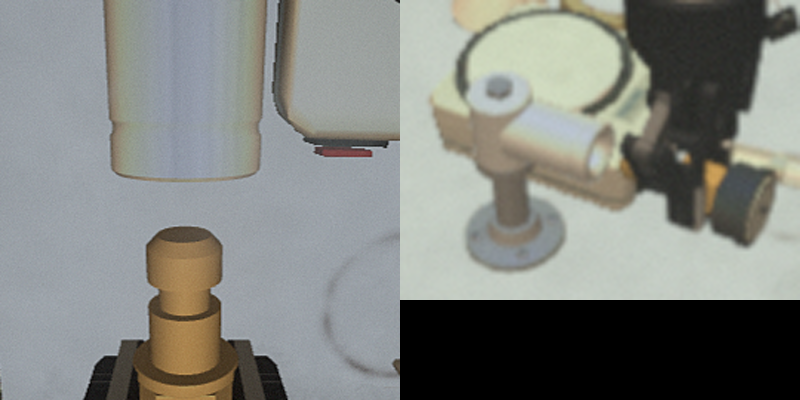

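Wrist crop: the collar (111–259, centre 185) and the nipple (146–221, centre 184–185) are in line, and both run straight up the picture. Start inserting and watch the force.

```bash
python3 -m pendant '[[[0,0,0.17,0,0,0,-1],[0.8,0,0,0,0,0,-1],[0.5,0,0,0,0,0,-1],[0.4,0,0,0,0,0,-1],[0.4,0,0,0,0,0,-1],[0,0,0,0,0,0,-1]]]'
```

```text
t: 9.83
position: [0.4516, 0.1935, 0.101]
tcp_rot: [[1.0, 0.023, 0.001], [0.023, -1.0, 0.0], [0.001, -0.0, -1.0]]
wrist_force: [-0.1, 1.0, -0.8]
gripper_width: 0.0264
grasp_force: 59.6
```

```bash
python3 -m pendant '[[[0.3,0,-0.1,0,0,0,-1],[0.3,0,0,0,0,0,-1],[0,0,0,0,0,0,-1]]]'; python3 -m pendant '[[[0.3,0,0,0,0,0,-1],[0.3,0,0,0,0,0,-1],[0,0,0,0,0,0,-1]]]'
```

```text
t: 10.08
position: [0.4575, 0.194, 0.1022]
tcp_rot: [[1.0, 0.024, 0.001], [0.024, -1.0, 0.001], [0.001, -0.001, -1.0]]
wrist_force: [0.1, -0.5, -0.7]
gripper_width: 0.0261
grasp_force: 59.9
t: 10.33
position: [0.4638, 0.1941, 0.1022]
tcp_rot: [[1.0, 0.023, 0.002], [0.023, -1.0, 0.001], [0.002, -0.001, -1.0]]
wrist_force: [0.4, 1.3, 1.3]
gripper_width: 0.0263
grasp_force: 60.0
```

```bash
for i in 1; do python3 -m pendant '[[[0.3,0,0,0,0,0,-1],[0.2,0,0,0,0,0,-1],[0,0,0,0,0,0,-1]]]'; python3 -m pendant '[[[0.3,0,0,0,0,0,-1],[0.2,0,0,0,0,0,-1],[0,0,0,0,0,0,-1]]]'; python3 -m pendant '[[[0.3,0,0,0,0,0,-1],[0,0,0,0,0,0,-1]]]'; done | grep -E "position|wrist"
```

```text
position: [0.4679, 0.1942, 0.102]
wrist_force: [-1.3, 1.5, 4.6]
position: [0.47, 0.1944, 0.1017]
wrist_force: [-9.1, 1.3, 10.4]
position: [0.4708, 0.1945, 0.1012]
wrist_force: [-14.7, 1.5, 15.0]
```

```bash
for i in 1; do python3 -m pendant '[[[0.2,0,-0.1,0,0,0,-1],[0,0,0,0,0,0,-1],[0,0,0,0,0,0,-1]]]'; python3 -m pendant '[[[0.2,0,0,0,0,0,-1],[0,0,0,0,0,0,-1],[0,0,0,0,0,0,-1]]]';  done | grep -E "position|wrist|rot"
```

```text
position: [0.4764, 0.1946, 0.1025]
tcp_rot: [[1.0, 0.024, -0.002], [0.024, -1.0, 0.0], [-0.002, -0.0, -1.0]]
wrist_force: [-4.1, 2.3, 1.4]
position: [0.4793, 0.1947, 0.1027]
tcp_rot: [[1.0, 0.024, -0.001], [0.024, -1.0, 0.001], [-0.001, -0.001, -1.0]]
wrist_force: [-4.0, 3.3, 0.5]
```

Past the balls' peak. I'll continue until the flange seats.

```bash
for i in 1; do python3 -m pendant '[[[0.15,0,0,0,0,0,-1],[0,0,0,0,0,0,-1],[0,0,0,0,0,0,-1]]]'; python3 -m pendant '[[[0.15,0,0,0,0,0,-1],[0,0,0,0,0,0,-1],[0,0,0,0,0,0,-1]]]';  python3 -m pendant '[[[0.15,0,0,0,0,0,-1],[0,0,0,0,0,0,-1],[0,0,0,0,0,0,-1]]]'; done | grep -E "position|wrist"
```

```text
position: [0.4806, 0.1948, 0.1027]
wrist_force: [-2.9, 4.5, 0.7]
position: [0.4822, 0.1948, 0.1028]
wrist_force: [-3.3, 3.7, 1.1]
position: [0.4833, 0.1949, 0.1028]
wrist_force: [-5.4, 4.4, 2.8]
```

```bash
for i in 1; do python3 -m pendant '[[[0.15,0,0,0,0,0,-1],[0,0,0,0,0,0,-1],[0,0,0,0,0,0,-1]]]'; python3 -m pendant '[[[0.15,0,0,0,0,0,-1],[0,0,0,0,0,0,-1],[0,0,0,0,0,0,-1]]]'; done | grep -E "position|wrist"
python3 - <<'E'
from h import *
d=snap("wrist","w7")
im=cv2.imread("pics/w7.png");cv2.imwrite("pics/w7b.png",cv2.resize(im[120:330,140:420],(800,600),interpolation=cv2.INTER_CUBIC))
E
```

```text
position: [0.4834, 0.1949, 0.1028]
wrist_force: [-9.0, 2.8, 8.7]
position: [0.4835, 0.1949, 0.1027]
wrist_force: [-14.3, 2.8, 12.5]
```

View pics/w7b.png

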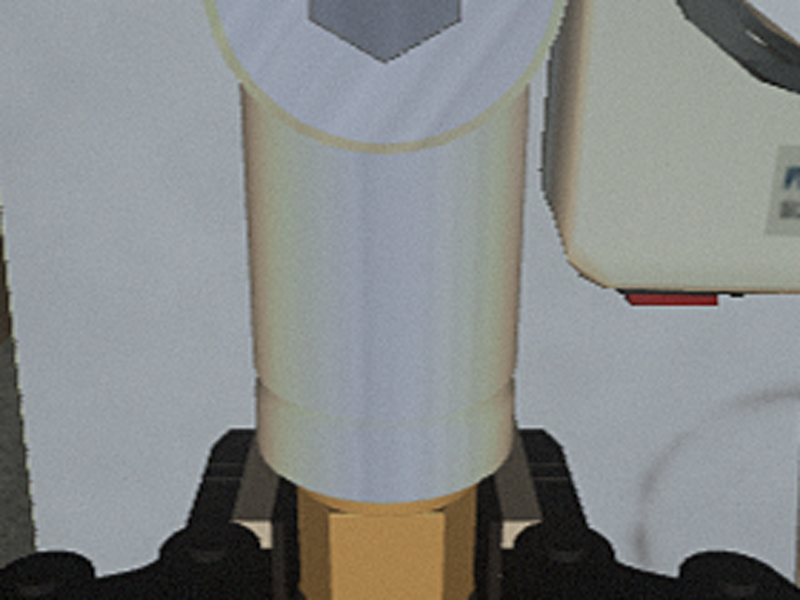

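The collar front edge (v≈500) covers the flange right to the hexagon. Motion stopped at x=0.4835 while the force rose, so it is seated. I'll relax, release and lift away.

```bash
python3 -m pendant '[[[-0.3,0,0,0,0,0,-1],[0,0,0,0,0,0,-0.5],[0,0,0,0,0,0,0],[0,0,0,0,0,0,1],[0,0,0,0,0,0,1],[0,0,0,0,0,0,1],[0,0,0,0,0,0,1]]]'; python3 -m pendant '[[[0,0,-2,0,0,0,1],[0,0,-4,0,0,0,1],[0,0,-4,0,0,0,1],[0,0,-4,0,0,0,1],[-1,0,0,0,0,0,1],[0,0,0,0,0,0,1],[0,0,0,0,0,0,1],[0,0,0,0,0,0,1]]]'
python3 - <<'E'
from h import *
snap("wrist","w8");snap("scene","s8")
a=cv2.imread("pics/w8.png");b=cv2.imread("pics/s8.png");b2=b[120:240,300:460]
cv2.imwrite("pics/m8.png",np.hstack([cv2.resize(x,(400,300),interpolation=cv2.INTER_CUBIC) for x in(a,b2)]))
E
```

```text
t: 13.38
position: [0.4846, 0.1938, 0.1029]
tcp_rot: [[1.0, 0.023, 0.0], [0.023, -1.0, -0.0], [0.0, 0.0, -1.0]]
wrist_force: [-0.8, -0.2, 1.2]
gripper_width: 0.0841
grasp_force: 0.0
t: 14.05
position: [0.4738, 0.1934, 0.2418]
tcp_rot: [[1.0, 0.023, -0.002], [0.023, -1.0, -0.001], [-0.002, 0.001, -1.0]]
wrist_force: [-0.4, 0.2, 0.7]
gripper_width: 0.0856
grasp_force: 0.0
```

View pics/m8.png

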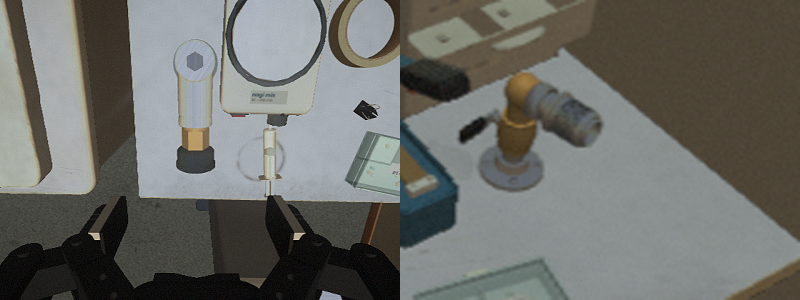

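The gauge sits in the collar at (196,140) with no gap at the flange, the coupling's sleeve is forward, and the robot is clear. Handing in.

```bash
python3 -c "
from cell import env
print(env.finish_job())"
```

```text
the job is handed in; nothing more can be done
None
```

The gauge was released from the coupling and pushed home in the parking socket, the sleeve looks fully forward in the last picture, and the job was handed in at about 14 s of robot time; the hand-in reported no verdict.

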